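# Hold the linisher's belt-tension arm back on its stop

### The job

The belt is off this bench linisher and I am about to slip a new one on: grip the upright handle of the sprung tension arm between the fingers, ease the arm inward over the deck until it is fully home against its stop, and hold it there by the handle. Go gently: never slam it or let it fly back, squeeze and push lightly (no more than 75 N with the pressure of both fingers added up; the spring itself needs only 13 N at the stop), and leave everything lying about undisturbed. Finish while still holding it on the stop; do not let go.

Things in the scene. Friction and masses are not known exactly. Their poses are not given: they have to be found in the camera images.
- machine: bench belt linisher, fixed: grey housing 260 (x) x 400 (y) mm, flat aluminium deck at height 128 mm, nothing above 206 mm. Origin: centre of its underside. Its -x side, towards the robot, has the tension arm; its +x side an upright steel platen at x 84, y -97 to 53 mm. Rubber drums on the deck: radius 50 mm at x 40, y 125; radius 30 mm at x 60, y -145.
- pivot (a point): the vertical axis of the tension arm, a steel post with a coiled spring round it; the point is on the axis at deck level (in the machine's frame x -60, y 90, z 128 mm), axes as the machine's
- tension_arm (a joint): angle of the arm, a dark steel bar 22 mm wide, top face at height 144 mm: 0 = sprung out on its rest pin, 0.85 rad = wound to its stop, the end of its travel. Grows counter-clockwise seen from above, taking the handle to the machine's +x. The spring always drives it back, at the handle with 5.5 N at 0, rising evenly to 13 N at the stop.
- handle: upright round black grip, diameter 24 mm, on the arm's free end, 165 mm from the pivot axis; it revolves freely on its own upright pin. Origin on that pin at the arm's top face; the grip runs from 8 to 62 mm above. In the machine's frame at x -132, y -59 mm at rest, x 4, y -62 at the stop. An aluminium roller, radius 25 mm, as tall, stands on the arm 70 mm nearer the pivot.
- cleaning_stick: belt-cleaning stick, a brown block 26 x 85 x 26 mm lying on the deck near the handle; origin under its centre; to be left alone
- oil_bottle: amber oil bottle 38 mm in diameter, 105 mm tall, standing on the bench by the left end (+y) of the machine; origin under its centre; to be left alone
- pliers: pliers 145 mm long with orange grips lying on the bench by the right end (-y) of the machine; origin under the joint; to be left alone
- flashlight: black flashlight, 46 mm in diameter, 158 mm tall, standing on the right of the bench; origin under its centre; to be left alone
- tin: open white tin, 68 mm in diameter, 75 mm tall, on the right of the bench; origin under its centre; to be left alone
- brush: brush with a wooden handle lying on the right of the bench; to be left alone
- tape_measure: grey tape measure 65 x 34 x 58 mm standing on the left of the bench; origin under its centre; to be left alone
- screwdriver: screwdriver lying on the left of the bench; to be left alone

How it is judged:
On the way, in this order (a step that is already met when the one before it is completed fails the run):
1. the fingers have taken the handle and drawn the arm off its rest pin (value of joint tension_arm above 0.1 rad and contact force between the fingers and handle above 2 N), for 0.1 s.
2. the arm is wound home against its stop, held by the handle between the fingers (value of joint tension_arm above 0.81 rad and contact force between the fingers and handle above 5 N), for 0.3 s.
At the end, for the whole second after the job is handed in: the program finishes holding: for the last second the arm stands at 0.81 rad or more (within about 2.5 degrees of its stop at 0.85), still, with the fingers bearing on the handle with more than 5 N and with no more than 75 N on the machine, both fingers added up (all of step 2 and velocity of joint tension_arm between -0.1 and 0.1 rad/s and contact force between the fingers and machine below 75 N); the arm keeps its last pose, push and grip.
It fails at once if the fingers put more than 75 N, added up, on the arm or the machine (contact force between the fingers and machine above 75 N).
It fails at once if the arm is slammed over (faster than 2.5 rad/s, 0.4 m/s at the handle) (velocity of joint tension_arm above 2.5 rad/s).
It fails at once if the arm is let fly back (faster than 2.5 rad/s) (velocity of joint tension_arm below -2.5 rad/s).
It fails at once if something lying about is moved by more than 30 mm (distance of any of cleaning_stick, oil_bottle, pliers, flashlight, tin, brush, tape_measure, screwdriver from where it was at the start of the episode above 0.03 m).
It also fails if it takes over 35 s, if anything falls off the work surface, if the arm or the gripper's body presses on something with over 40 N, if the wrist force passes 120 N, or if a joint passes its speed limit or range.

### The arm

A 6-joint arm with a two-finger parallel gripper is mounted at the origin on the work surface. World frame = base frame: x ahead of the robot, y to its left, z up, the work surface at z = 0. Lengths are in m, angles in rad, forces in N, time in s.
With the tool pointing down it reaches from about 0.375 to 0.9 m from the base axis. Payload 3.1 kg.
Tool frame: the origin (TCP) lies between the finger pads; the fingertips stand manip.finger_overhang ahead of it and the grasp point (between the pads) lies 5 mm behind it (manip.finger_overhang is the distance from the TCP to the fingertips, in m); z points along the fingers, y is the line along which they close (so a half turn about z gives the same grasp; the last joint's range is limited). The gripper opens to 85 mm and grips with 20 to 120 N. Pads are 22 mm wide; open, the fingers measure 114 mm over their backs; the gripper's body (76 mm by 85 mm) begins 54 mm behind the grasp point. The pads swing forward as they close: fully open they stand 13 mm farther back than shut.
Start: joints at [0.944, 0.527, 1.433, -0, 1.181, -0.178], TCP at [0.271, 0.563, 0.215] pointing down, gripper open.
Joint ranges: [-3.08, 3.08], [-0.75, 2.2], [0.22, 2.44], [-1.43, 4.57], [0, 2.65], [-2.85, 2.85]. Speed limits (rad/s): [2.79, 2.79, 3.14, 3.14, 3.14, 3.14].

### API

Orientations are given as a unit quaternion [x, y, z, w].
In Python, from station import manip gives the robot as it stands.
- The arm moves only by the tool drive_tool, never from a script. Its argument "plan" is a list of rows, each a list of 7 numbers: the shift along the tool's x, y, z in m, then the turn, a rotation vector about the tool's x, y, z in degrees, then the opening, from -1 (shut) to 1 (fully open). In form: [[x, y, z, wx, wy, wz, gripper], ...]. A call has 1 to 10 rows; each row shifts and turns the commanded pose from where the row before left it, along the tool's axes as they then stand; what a row does not reach is not made up. A row lasts 1/10 s, in which the tool goes at most 50 mm and 8.59 degrees, less where a joint would pass 70% of its speed; a pose out of reach is approached as far as the arm can. A call is refused whole if a number of a shift passes 0.05 or a number of a turn 8.59, either way. A call with a gripper value outside its range is refused whole. The fingers move at their own pace and stop on an object; "newtons" is the grip in N (left out, the last holds). Time passes only in rows, so rows that do not move let the fingers close. It gives the time, the measured TCP pose, the force, the opening and the grip force at its end, in the units of the state.
- manip.sense(): the state, without advancing time (a new reading comes with each control period).
- manip.snapshot(name): name is "side" or "top" or "wrist"; returns a dict with "image" (384x512x3 uint8, red, green, blue), "z_map" (384x512 float32, m along the optical axis (not along the pixel's ray), 0 where there is no reading), "fov_y" (degrees; the focal length in pixels is half the picture's height over the tangent of half this angle, whatever the lens; pixels are square), "cx", "cy" (the principal point, pixels), "extrinsics" (4x4, takes a point from camera to world coordinates); the wrist camera has in their place "mount" (4x4, takes a point from camera to tool coordinates, whose origin is the TCP and whose axes are the flange's). Camera axes: x right, y up, looking along -z (the intrinsics and any distortion apply to the point x, -y, -z); pixel columns grow to the right and rows downward; lengths in m; the calibration is good to about 2 mm. A picture is of the moment at which its call begins: read the wrist's pose just before it.
- manip.sign_off(): hands the job in; it is judged then, once.
The state is a dict: "t": time; "q": joint angles; "qd": joint speeds; "tau": joint torques, N m; "tcp_pos": TCP position; "tool_rot": TCP orientation; "force": force on the tool from outside, world axes, zero at the start; "ft_torque": the same for the moment, N m; "finger_gap": opening from 0.0 (shut) to 1.0 (fully open); "gripper_force": force on a finger pad.
Only numpy, scipy, OpenCV 4.12 (cv2) and the standard library are available. Lean on these libraries where they do the work, as an engineer would, in place of code of your own. Each camera call takes 0.05 s, during which the arm holds its last target. There are 200 camera calls.

## Working session

There is one attempt and no reset: what is moved stays moved. The work goes in short steps, Python scripts to look and compute and a tool call to move; the robot and the scene stay as the last step left them, time stands still between calls to the robot, and variables do not carry over. Pictures are saved under pics/ and viewed, at most 10 in all, crops included, and the job is handed in when it is done.

Besides the shell and the picture viewer there is one more tool, called after "Call:" as a command line: name --pt "numbers of a row" for each row, then --argument value for the rest. drive_tool: Moves the arm, as the interface text tells. Its arguments: {"type":"object","properties":{"plan":{"type":"array"},"newtons":{"type":"number"}},"required":["plan"]}

```bash
mkdir -p pics; ls
cat > h.py <<'E'
import numpy as np, cv2
from station import manip
from scipy.spatial.transform import Rotation as R
def snap(n):
    s=manip.sense(); d=manip.snapshot(n)
    if n=="wrist":
        T=np.eye(4);T[:3,:3]=R.from_quat(s["tool_rot"]).as_matrix();T[:3,3]=s["tcp_pos"]; d["E"]=T@d["mount"]
    else: d["E"]=np.array(d["extrinsics"])
    d["f"]=d["image"].shape[0]/2/np.tan(np.radians(d["fov_y"])/2); return d
def ray(d,u,v):
    p=np.array([(u-d["cx"])/d["f"],-(v-d["cy"])/d["f"],-1.]); return d["E"][:3,3],d["E"][:3,:3]@p
def onz(d,u,v,z):
    o,r=ray(d,u,v); return o+r*(z-o[2])/r[2]
def dep(d,u,v):
    o,r=ray(d,u,v); return o+r*d["z_map"][int(v),int(u)]
def tri(d1,p1,d2,p2):
    o1,r1=ray(d1,*p1);o2,r2=ray(d2,*p2)
    t=np.linalg.lstsq(np.c_[r1,-r2],o2-o1,rcond=None)[0]; a=o1+t[0]*r1;b=o2+t[1]*r2
    return (a+b)/2,np.linalg.norm(a-b)
def save(d,n): cv2.imwrite(f"pics/{n}.png",d["image"][:,:,::-1])
E
python3 - <<'E'
from h import *
print(manip.finger_overhang, manip.sense())
for n in("side","top"):
    d=snap(n); save(d,n+"0"); print(n,[k for k in d],d["fov_y"],d["cx"],d["cy"],d["E"].round(3), {k:v for k,v in d.items() if k not in("image","z_map","E","extrinsics")})
E
```

```text
pics
0.014 {'t': 0.0, 'q': array([ 9.43523771e-01,  5.28465120e-01,  1.43390848e+00, -2.59917887e-05,
        1.18139010e+00, -1.78531648e-01]), 'qd': array([ 0.00216897,  0.00086723, -0.00032967,  0.00086225, -0.00157745,
       -0.00017655]), 'tau': array([-8.35554056e-04, -4.42347729e+01, -1.78027922e+01, -2.07007115e-04,
        8.36611114e-03,  1.46615230e-05]), 'tcp_pos': array([0.27069349, 0.56250234, 0.21373233]), 'tool_rot': array([ 2.22487687e-01,  9.74934896e-01, -1.00331374e-03, -4.14567039e-04]), 'force': array([ 0.19784648,  0.28294098, -0.53257283]), 'ft_torque': array([-0.00012911, -0.03234941,  0.02281457]), 'gripper_force': 0.0, 'finger_gap': 0.9990426525588365}
side ['image', 'z_map', 'fov_y', 'cx', 'cy', 'extrinsics', 'E', 'f'] 48.130582937381305 254.48910952647776 189.90768110247703 [[ 0.778  0.352 -0.521 -0.303]
 [-0.629  0.427 -0.65  -0.968]
 [-0.006  0.833  0.554  0.91 ]
 [ 0.     0.     0.     1.   ]] {'fov_y': 48.130582937381305, 'cx': 254.48910952647776, 'cy': 189.90768110247703, 'f': np.float64(429.91989754424935)}
top ['image', 'z_map', 'fov_y', 'cx', 'cy', 'extrinsics', 'E', 'f'] 51.25057484675254 248.9460428111379 186.48586063307528 [[ 0.012  0.988 -0.152  0.271]
 [-1.     0.011 -0.006 -0.032]
 [-0.004  0.152  0.988  1.347]
 [ 0.     0.     0.     1.   ]] {'fov_y': 51.25057484675254, 'cx': 248.9460428111379, 'cy': 186.48586063307528, 'f': np.float64(400.2814486069492)}
```

View pics/side0.png

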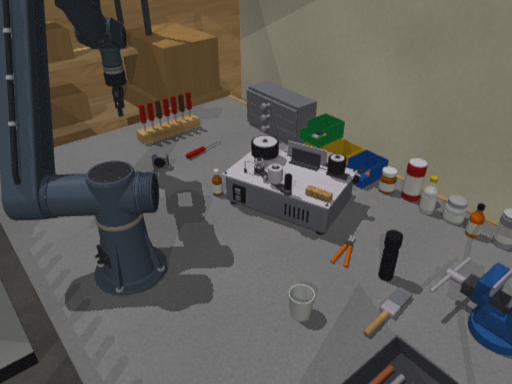

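View pics/top0.png

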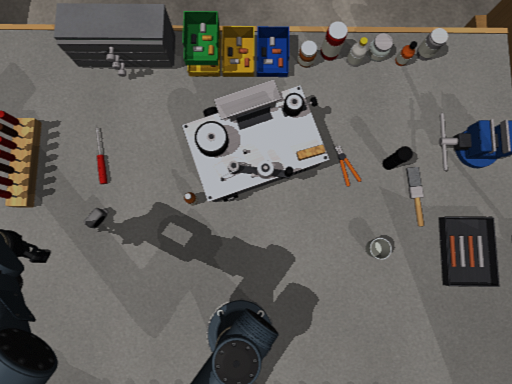

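The side view shows the machine around (290,180), with the handle near (289,183). In the top view its deck spans (185–330, 90–200), with the black handle near (287,172), the roller at (265,169), the pivot at (233,167) and the stick at (312,152). I'll zoom in on both.

Run:
```python
from h import *
a=cv2.imread("pics/side0.png")[130:230,205:365];b=cv2.imread("pics/top0.png")[80:210,170:350]
cv2.imwrite("pics/c1.png",cv2.resize(a,(800,500),interpolation=cv2.INTER_CUBIC));cv2.imwrite("pics/c2.png",cv2.resize(b,(720,520),interpolation=cv2.INTER_CUBIC))
```

```text
(no output)
```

View pics/c1.png

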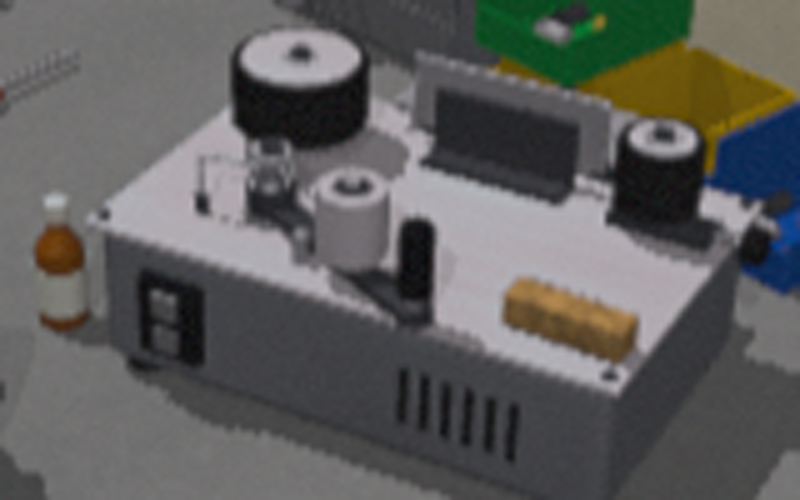

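View pics/c2.png

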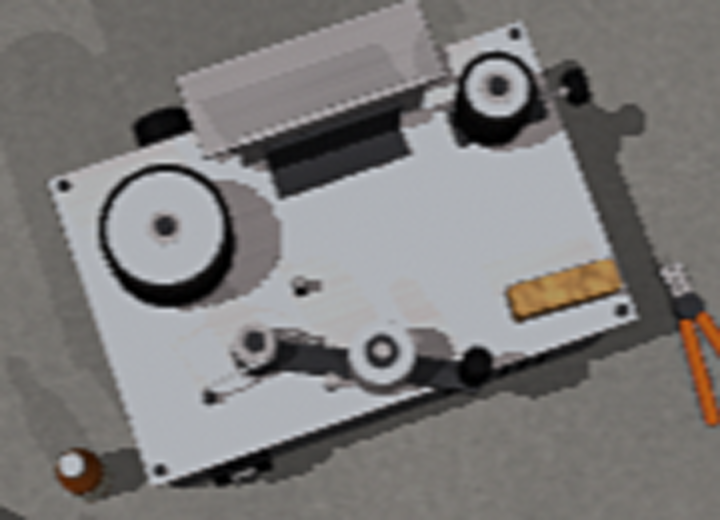

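In the close-ups (pixels of the crops), the handle top is at (418,224) in the side crop and (477,362) in the top crop. Deck screws in the top crop are at (64,185), (515,33), (622,310) and (160,470). In the side crop the screws I can use are (103,214) and (610,374), the pivot top is about (268,150) and the roller top (352,185).

Run:
```python
from h import *
s=snap("side");t=snap("top")
S=lambda u,v:(205+(u+.5)/5-.5,130+(v+.5)/5-.5); T=lambda u,v:(170+(u+.5)/4-.5,80+(v+.5)/4-.5)
for n,a,b in [("handle top",(418,224),(477,362)),("roller top",(352,185),(380,350)),("screw NL",(103,214),(160,470)),("screw NR",(610,374),(622,310)),("drumL top",(300,52),(165,226)),("drumS top",(662,133),(497,86))]:
    p,e=tri(s,S(*a),t,T(*b)); print(n,p.round(4),e.round(4))
sc=[onz(t,*T(*p),.128)[:2] for p in [(64,185),(515,33),(622,310),(160,470)]]
co=[onz(t,*T(*p),.128)[:2] for p in [(52,185),(525,22),(637,318),(152,483)]]
for q in(sc,co):
    q=np.array(q);print(q.round(4).tolist(),q.mean(0))
    # FL,FR,NR,NL ; +y = left
    y=q[0]-q[1]+q[3]-q[2]; x=q[0]-q[3]+q[1]-q[2]
    print("yaw",np.degrees(np.arctan2(-y[0],y[1])),np.degrees(np.arctan2(x[1],x[0])),np.linalg.norm(y)/2,np.linalg.norm(x)/2)
    for h in [(-.132,-.059),(.004,-.062),(-.06,.09)]:
        a=np.arctan2(-y[0],y[1]);c,sn=np.cos(a),np.sin(a);print(h,q.mean(0)+[c*h[0]-sn*h[1],sn*h[0]+c*h[1]])
```

```text
handle top [ 0.496  -0.1404  0.2054] 0.0007
roller top [ 0.5047 -0.0696  0.1984] 0.0027
screw NL [0.4222 0.0965 0.1304] 0.0044
screw NR [ 0.5526 -0.2598  0.1306] 0.002
drumL top [0.595  0.0898 0.203 ] 0.0033
drumS top [ 0.706  -0.1556  0.2026] 0.0027
[[0.6502, 0.1776], [0.7801, -0.1792], [0.554, -0.2609], [0.4244, 0.0956]] [ 0.6021623  -0.04173849]
yaw 19.996394553593916 19.914518305610017 0.37950555785369317 0.24030462282291376
(-0.132, -0.059) [ 0.49829574 -0.14232048]
(0.004, -0.062) [ 0.62712274 -0.09863292]
(-0.06, 0.09) [0.51500297 0.02231812]
[[0.6501, 0.187], [0.7894, -0.1872], [0.5478, -0.2725], [0.4142, 0.1015]] [ 0.60038644 -0.04280801]
yaw 20.036990136728598 19.682923620190188 0.39821627581294117 0.25355471673043095
(-0.132, -0.059) [ 0.49659116 -0.14346356]
(0.004, -0.062) [ 0.62538718 -0.09968474]
(-0.06, 0.09) [0.51318174 0.02118683]
```

Machine yaw is about 20° and its centre about (0.601, -0.042). The handle is at about (0.497, -0.141) with its top at 0.206 by triangulation, which agrees with the text. The pivot is at about (0.514, 0.022). Next I rise and yaw -70° so the fingers close along the handle's tangent.

Call:
drive_tool --pt "0 0 -0.012 0 0 7.03 1" --pt "0 0 -0.012 0 0 7.03 1" --pt "0 0 -0.012 0 0 7.03 1" --pt "0 0 -0.012 0 0 7.03 1" --pt "0 0 -0.012 0 0 7.03 1" --pt "0 0 -0.012 0 0 7.03 1" --pt "0 0 -0.012 0 0 7.03 1" --pt "0 0 -0.012 0 0 7.03 1" --pt "0 0 -0.012 0 0 7.03 1" --pt "0 0 0 0 0 7.03 1"

```text
t: 1.2
tcp_pos: [0.2716, 0.5638, 0.3246]
tool_rot: [0.745, 0.667, 0.002, -0.0]
force: [-0.3, -0.1, -0.2]
finger_gap: 0.998
gripper_force: 0.0
```

Call:
drive_tool --pt "-0.034 0.015 0 0 0 0 1" --pt "-0.034 0.015 0 0 0 0 1" --pt "-0.034 0.015 0 0 0 0 1" --pt "-0.034 0.015 0 0 0 0 1" --pt "-0.034 0.015 0 0 0 0 1" --pt "-0.034 0.015 0 0 0 0 1" --pt "-0.034 0.015 0 0 0 0 1" --pt "-0.034 0.015 0 0 0 0 1" --pt "-0.034 0.015 0 0 0 0 1" --pt "-0.034 0.015 0 0 0 0 1"

```text
t: 2.2
tcp_pos: [0.3847, 0.2078, 0.3227]
tool_rot: [0.743, 0.669, 0.0, 0.0]
force: [0.9, 0.4, 0.5]
finger_gap: 1.0
gripper_force: 0.0
```

Call:
drive_tool --pt "-0.034 0.015 0 0 0 0 0.6" --pt "-0.034 0.015 0 0 0 0 0.6" --pt "-0.034 0.015 0 0 0 0 0.6" --pt "-0.034 0.015 0 0 0 0 0.6" --pt "-0.034 0.015 0 0 0 0 0.6" --pt "-0.034 0.015 0 0 0 0 0.6" --pt "-0.034 0.015 0 0 0 0 0.6" --pt "-0.034 0.015 0 0 0 0 0.6" --pt "-0.034 0.015 0 0 0 0 0.6" --pt "-0.034 0.015 0 0 0 0 0.6"

```text
t: 3.2
tcp_pos: [0.4983, -0.146, 0.3226]
tool_rot: [0.743, 0.669, 0.0, -0.0]
force: [-0.0, 0.2, 0.2]
finger_gap: 0.798
gripper_force: 0.0
```

Run:
```python
from h import *
s=manip.sense();print(s["t"],s["tcp_pos"],s["tool_rot"],s["q"],s["finger_gap"])
d=snap("wrist");save(d,"w1");print(d["fov_y"],d["E"].round(3))
for p in [(.497,-.141,.206),(.514,.022,.206)]:
    c=np.linalg.inv(d["E"])@np.r_[p,1];print(d["cx"]-d["f"]*c[0]/c[2],d["cy"]+d["f"]*c[1]/c[2])
```

```text
3.2 [ 0.49832005 -0.14604903  0.32259972] [ 7.43339903e-01  6.68913871e-01  2.86310821e-05 -1.45515876e-04] [-5.00610756e-01  2.66614729e-01  1.54868012e+00  1.54985068e-04
  1.32655347e+00 -3.95345302e-01] 0.7982336352629392
66.04595029750513 [[ 0.994  0.1    0.034  0.506]
 [-0.106  0.946  0.307 -0.067]
 [-0.001 -0.308  0.951  0.483]
 [ 0.     0.     0.     1.   ]]
255.4926718034115 178.68746991084632
254.83395417789473 -19.94527360312324
```

View pics/w1.png

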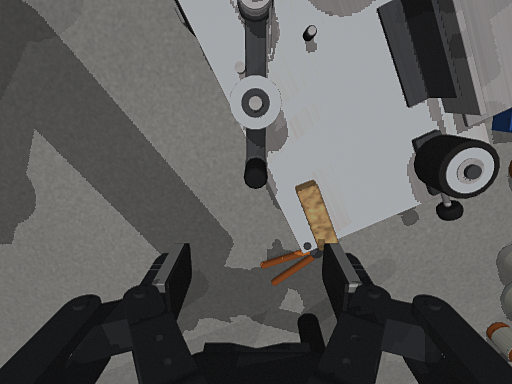

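The wrist view has the handle top at about (256,175), against my projection of (255.5,179). The roller is at (255,103) and the stick at (316,213). These agree to about 4 mm, so I take the handle at (0.497, -0.140) and descend onto it.

Call:
drive_tool --pt "0.006 -0.002 0.005 0 0 0 0.6" --pt "0 0 0.016 0 0 0 0.6" --pt "0 0 0.016 0 0 0 0.6" --pt "0 0 0.016 0 0 0 0.6" --pt "0 0 0.016 0 0 0 0.6" --pt "0 0 0.016 0 0 0 0.6" --pt "0 0 0.016 0 0 0 0.6" --pt "0 0 0.016 0 0 0 0.6" --pt "0 0 0.016 0 0 0 0.6" --pt "0 0 0.014 0 0 0 0.6"

```text
t: 4.25
tcp_pos: [0.4958, -0.1366, 0.1748]
tool_rot: [0.743, 0.669, -0.0, -0.001]
force: [0.6, -0.3, -0.3]
finger_gap: 0.797
gripper_force: 0.0
```

Run:
```python
from h import *
s=manip.sense();print(s["tcp_pos"],s["force"],s["finger_gap"])
d=snap("wrist");save(d,"w2")
```

```text
[ 0.49584671 -0.13660686  0.17480325] [ 0.6096271  -0.25575229 -0.29829978] 0.7968965051059272
```

View pics/w2.png

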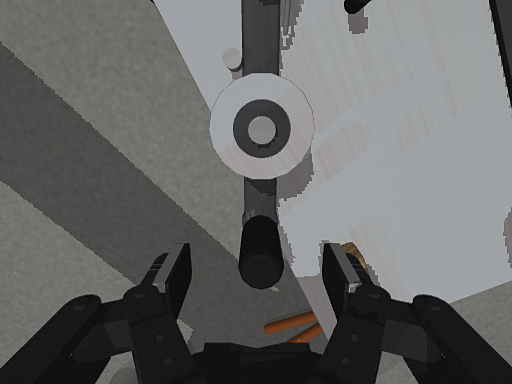

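The handle top is at about (261,266), midway between the pads at (178,265) and (335,265). I'll work out the offset.

Run:
```python
from h import *
d=snap("wrist")
m=(d["image"].max(2)<45).astype(np.uint8)[215:300,225:300]
print(onz(d,261,266,.206), onz(d,261.5,128,.2), manip.sense()["tcp_pos"])
```

```text
[ 0.49626723 -0.13537368  0.206     ] [ 0.50311238 -0.06989223  0.2       ] [ 0.49476283 -0.13618882  0.17392843]
```

Call:
drive_tool --pt "-0.001 0.001 0 0 0 0 0.2" --pt "0 0 0 0 0 0 0.0" --pt "0 0 0 0 0 0 -0.2" --pt "0 0 0 0 0 0 -0.3" --pt "0 0 0 0 0 0 -0.4" --pt "0 0 0 0 0 0 -0.5" --pt "0 0 0 0 0 0 -0.7" --pt "0 0 0 0 0 0 -1" --pt "0 0 0 0 0 0 -1" --pt "0 0 0 0 0 0 -1" --newtons 22

```text
t: 5.35
tcp_pos: [0.4979, -0.1396, 0.1761]
tool_rot: [0.743, 0.669, 0.0, 0.0]
force: [-1.2, -0.2, 5.3]
finger_gap: 0.262
gripper_force: 21.7
```

Call:
drive_tool --pt "0.0001 0.0058 0 0 0 -2 -1" --pt "0.0001 0.0058 0 0 0 -2 -1" --pt "0.0001 0.0058 0 0 0 -2 -1" --pt "0.0001 0.0058 0 0 0 -2 -1" --pt "0.0001 0.0058 0 0 0 -2 -1" --pt "0.0001 0.0058 0 0 0 -2 -1" --pt "0.0001 0.0058 0 0 0 -2 -1" --pt "0.0001 0.0058 0 0 0 -2 -1" --pt "0.0001 0.0058 0 0 0 -2 -1" --pt "0.0001 0.0058 0 0 0 -2 -1"

```text
t: 6.35
tcp_pos: [0.5523, -0.136, 0.1761]
tool_rot: [0.615, 0.789, -0.003, -0.003]
force: [-9.1, -1.5, 9.6]
finger_gap: 0.266
gripper_force: 22.2
```

```bash
cat > st.py <<'E'
from h import *
s=manip.sense();P=np.array([.5147,.0246]);r=s["tcp_pos"][:2]-P
a=np.arctan2(r[1],r[0]);Q=R.from_quat(s["tool_rot"]).as_matrix();t=np.array([-r[1],r[0]])/np.hypot(*r)
f=s["force"][:2]
print("r",np.hypot(*r),"angle",np.degrees(a)+95.8,"tangent-tooly deg",np.degrees(np.arctan2(t[1],t[0])-np.arctan2(Q[1,1],Q[0,1])),"F tan",f@t,"F rad",f@r/np.hypot(*r),"Fz",s["force"][2],s["finger_gap"],s["gripper_force"],s["tcp_pos"],s["t"])
E
python3 st.py
```

```text
r 0.16498473264011407 angle 18.97827903353034 tangent-tooly deg -0.944446725102897 F tan -9.232564551442422 F rad -0.620032041430959 Fz 9.639135357714812 0.26575012811712834 22.163635441102087 [ 0.55231351 -0.13603993  0.17606645] 6.35
```

Call:
drive_tool --pt "0.0001 0.0058 0 0 0 -2 -1" --pt "0.0001 0.0058 0 0 0 -2 -1" --pt "0.0001 0.0058 0 0 0 -2 -1" --pt "0.0001 0.0058 0 0 0 -2 -1" --pt "0.0001 0.0058 0 0 0 -2 -1" --pt "0.0001 0.0058 0 0 0 -2 -1" --pt "0.0001 0.0058 0 0 0 -2 -1" --pt "0.0001 0.0058 0 0 0 -2 -1" --pt "0.0001 0.0058 0 0 0 -2 -1" --pt "0.0001 0.0058 0 0 0 -2 -1"

```text
t: 7.35
tcp_pos: [0.604, -0.1139, 0.1761]
tool_rot: [0.468, 0.883, -0.004, -0.003]
force: [-11.0, -5.2, 9.7]
finger_gap: 0.26
gripper_force: 22.3
```

```bash
python3 st.py
```

```text
r 0.16478114193417975 angle 38.623912584662584 tangent-tooly deg -1.3075532845887377 F tan -12.066706416859978 F rad -1.5409883891677598 Fz 9.716950459812178 0.2597322152185735 22.309358208440244 [ 0.6040211  -0.11387226  0.17607823] 7.35
```

Tracking well at 39°. Now slower, in 1° steps, to the stop.

Call:
drive_tool --pt "0.0001 0.0029 0 0 0 -1 -1" --pt "0.0001 0.0029 0 0 0 -1 -1" --pt "0.0001 0.0029 0 0 0 -1 -1" --pt "0.0001 0.0029 0 0 0 -1 -1" --pt "0.0001 0.0029 0 0 0 -1 -1" --pt "0.0001 0.0029 0 0 0 -1 -1" --pt "0.0001 0.0029 0 0 0 -1 -1" --pt "0.0001 0.0029 0 0 0 -1 -1" --pt "0 0 0 0 0 0 -1"

```text
t: 8.25
tcp_pos: [0.6222, -0.1002, 0.1761]
tool_rot: [0.406, 0.914, -0.004, -0.003]
force: [-11.0, -8.0, 9.6]
finger_gap: 0.261
gripper_force: 22.3
```

```bash
python3 st.py
```

```text
r 0.16468010322314341 angle 46.529869435675096 tangent-tooly deg -1.342895419704815 F tan -13.516256479244852 F rad -1.0952425054859583 Fz 9.598035412871818 0.26144061648642064 22.29755697771907 [ 0.6221527  -0.10019364  0.17609046] 8.25
```

Call:
drive_tool --pt "0 0.0015 0 0 0 -0.5 -1" --pt "0 0.0015 0 0 0 -0.5 -1" --pt "0 0.0015 0 0 0 -0.5 -1" --pt "0 0.0015 0 0 0 -0.5 -1" --pt "0 0 0 0 0 0 -1"

```text
t: 8.75
tcp_pos: [0.6262, -0.0965, 0.1761]
tool_rot: [0.39, 0.921, -0.004, -0.003]
force: [-10.2, -7.5, 9.7]
finger_gap: 0.268
gripper_force: 22.3
```

```bash
python3 st.py
```

```text
r 0.16461566920600934 angle 48.437133368672164 tangent-tooly deg -1.41578595801001 F tan -12.561870037919272 F rad -1.3838023741355427 Fz 9.746619797502808 0.2676403781146209 22.325514634139836 [ 0.6262029  -0.09650088  0.17605294] 8.75
```

No stop force yet, so I keep nudging until the force rises.

Call:
drive_tool --pt "0 0.001 0 0 0 -0.3 -1" --pt "0 0.001 0 0 0 -0.3 -1" --pt "0 0 0 0 0 0 -1"

```text
t: 9.05
tcp_pos: [0.6264, -0.0964, 0.1761]
tool_rot: [0.385, 0.923, -0.006, -0.004]
force: [-12.8, -10.4, 10.4]
finger_gap: 0.261
gripper_force: 22.6
```

```bash
python3 st.py
```

```text
r 0.1646303058354094 angle 48.509909368035295 tangent-tooly deg -1.959156719868148 F tan -16.45009372800277 F rad -1.0799994996240787 Fz 10.448368019712202 0.26050770738120127 22.643834038171917 [ 0.62636656 -0.0963699   0.17606439] 9.05
```

The 2 mm nudge moved the TCP only 0.2 mm and the push rose by 4 N, so the arm is on its stop. I'll add a slight preload, hold for a second and verify.

Call:
drive_tool --pt "0 0.001 0 0 0 0 -1" --pt "0 0 0 0 0 0 -1" --pt "0 0 0 0 0 0 -1" --pt "0 0 0 0 0 0 -1" --pt "0 0 0 0 0 0 -1" --pt "0 0 0 0 0 0 -1" --pt "0 0 0 0 0 0 -1" --pt "0 0 0 0 0 0 -1"

```text
t: 9.85
tcp_pos: [0.6264, -0.0963, 0.176]
tool_rot: [0.385, 0.923, -0.007, -0.005]
force: [-14.9, -11.9, 9.9]
finger_gap: 0.261
gripper_force: 22.8
```

```bash
python3 st.py
python3 - <<'E'
from h import *
d=snap("wrist");save(d,"w3")
E
```

```text
r 0.1646124636589314 angle 48.546938486588466 tangent-tooly deg -1.9110121648112317 F tan -19.050157412341722 F rad -1.3790454488792177 Fz 9.92021021261729 0.2608679146169964 22.80264910776168 [ 0.6264326  -0.09628461  0.176048  ] 9.85
```

View pics/w3.png

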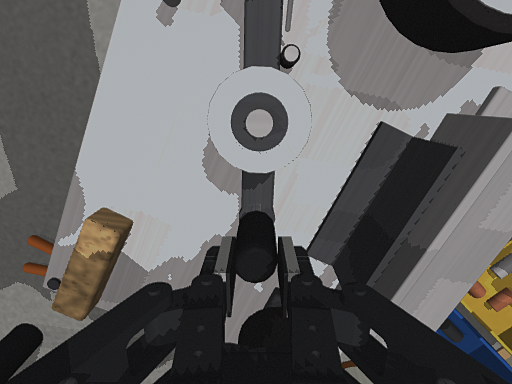

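The bar now bears on the stop pin at (290,56), the handle is between the pads at (257,255), and the stick at (92,265) is untouched. Push is about 19 N and grip about 23 N per finger, both steady.

```bash
python3 -c "
from station import manip
print(manip.sign_off())"
```

```text
the job is handed in; nothing more can be done
None
```

The tension arm is home against its stop and still held there by the handle, with about 23 N per finger and a 19 N push; the stick by the handle was undisturbed in the last picture, and the job is handed in (no verdict was returned).

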